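Dock the dummy load and torque its draw bolt with the break-over wrench

TASK

Slide the finned dummy load along its guide strips until its flange sits flush against the port block's flange. Then push the rubber grip of the break-over wrench on the draw bolt clockwise (seen from above) until the bolt comes tight and the handle trips at its knuckle, and stop there: leave the handle folded by about 30 degrees, but never drive the fold on to its end stop, which would overtighten the bolt. Leave the load docked, and the barrel, box and ring lying beside the stand where they are.

Things in the scene. Friction and masses are not known exactly. Their poses are not given: they have to be found in the camera images.
- stand: Fixed aluminium bed plate, 150 mm (its x) by 420 mm (its y) and 12 mm thick, lying on the table. Origin on the underside, on the centre line of the slide. Its y axis is the slide direction, from the load towards the grey port block (100 x 50 mm, top 94 mm above the table, from y = 20 to 70 mm). It stands at a different place and yaw each time.
- load (a joint): Travel (m) of the finned load along the stand's +y: 0 is the far end of the strips, 0.100 is fully home, flange against flange (a hard stop). Starts between 0 and 0.05. It slides stiffly (about 3 N plus some drag), does not spring back, and cannot leave its strips.
- load_end (a point): Centre of the upright plain end plate of the load that faces away from the port, 74 mm wide, from 24 to 76 mm above the table (this point at 54 mm): the face to push, in the stand's +y direction. The load is 120 mm long, 78 mm wide, dark fins with an aluminium foot, its top 76 mm above the table.
- load_flange (a point): Centre of the face of the load's round brass flange (50 mm across).
- port_flange (a point): Centre of the face of the fixed brass flange (64 mm across) on the port block.
- bolt_top (a point): Top centre of the draw bolt, 78 mm above the table, on its vertical turning axis, 110 mm from the stand's origin along the stand's +y, beyond the port block. The wrench is captive on it and turns with it, at heights of 48 to 72 mm. The bolt turns clockwise with light drag (0.5 N m) for an unknown further angle of 0.4 to 0.9 rad, then stops dead.
- knuckle (a point): The wrench's break-over pivot (vertical axis), 70 mm from the bolt axis, 60 mm above the table. Unfolded, bolt, knuckle and grip lie on one straight line.
- grip (a point): Middle of the rubber grip of the wrench handle, 81.5 mm beyond the knuckle, so 151.5 mm from the bolt axis while unfolded. The grip is 95 mm long, 22 mm wide and 22 mm high, its middle 60 mm above the table, free on all sides; push its side level, squarely to its length.
- handle (a joint): Fold of the handle at the knuckle (rad), clockwise from above: 0 straight, 0.7 its end stop. It stays straight until about 1 N m at the knuckle (10 to 13 N at mid-grip, against 3 to 4 N while the bolt still runs), reached only when the bolt is tight; then it gives more and more easily. Let go before about 0.4 it springs part or all the way back; beyond, it stays. About 0.5 is a good end.
- adapter: Brass barrel, 36 mm across, 60 mm high, upright beside the stand; a bystander, leave it alone.
- attenuator: Small aluminium box, 50 x 80 x 30 mm, beside the stand; a bystander, leave it alone.
- spare_ring: Steel ring, 64 mm across, 16 mm high, lying beside the stand; a bystander, leave it alone.

How it is judged:
By the outcome, as a careful person would: the job done as asked, in the order asked, and still so for the second after the job is handed in, with the robot touching nothing.
It also fails if it takes over 53 s, if anything falls off the work surface, if the arm or the gripper's body presses on something with over 40 N, if the wrist force passes 120 N, or if a joint passes its speed limit or range.

ROBOT

A 6-joint arm with a two-finger parallel gripper is mounted at the origin on the work surface. World frame = base frame: x ahead of the robot, y to its left, z up, the work surface at z = 0. Lengths are in m, angles in rad, forces in N, time in s.
With the tool pointing down it reaches from about 0.35 to 0.975 m from the base axis. Payload 4.9 kg.
Tool frame: the origin (TCP) lies at the very end of the fingers, on their centre line; the grasp point (between the pads) lies 19 mm behind it (ctrl.pinch_z is the distance from the TCP to the grasp point, in m); z points along the fingers, y is the direction in which the jaws open and shut (so a half turn about z gives the same grasp; the last joint's range is limited). The gripper opens to 85 mm and grips with 20 to 120 N. Pads are 22 mm wide; open, the fingers measure 114 mm over their backs; the gripper's body (76 mm by 85 mm) begins 54 mm behind the grasp point. The pads swing forward as they close: fully open they stand 13 mm farther back than shut.
Start: joints at [-1.249, 0.053, 1.613, -0, 1.476, -0.119], TCP at [0.267, -0.565, 0.231] pointing down, gripper open.
Joint ranges: [-3.01, 3.01], [-1.01, 2.22], [0.06, 2.58], [-1.02, 4.17], [0.09, 2.62], [-3.14, 3.14]. Speed limits (rad/s): [2.57, 2.57, 3.14, 3.14, 3.14, 3.14].

INTERFACE

Orientations are given as a rotation vector (axis times angle).
In Python, from station import ctrl gives the robot as it stands.
- The arm moves only by the tool carry_out, never from a script. Its argument "series" is a list of rows, each a list of 7 numbers: the shift along the world's x, y, z each as a share of 0.025 m, from -1 to 1, then the turn, a rotation vector about the world's x, y, z each as a share of 0.1 rad, from -1 to 1, then the opening, from 0 (shut) to 1 (fully open). A call has 1 to 12 rows; each row shifts and turns the commanded pose from where the row before left it; what a row does not reach is not made up. A row lasts 1/10 s, in which the tool goes at most 50 mm and 8.59 degrees, less where a joint would pass 70% of its speed; a pose out of reach is approached as far as the arm can. A call with a number of a shift or a turn outside -1 to 1 is refused whole. A call with a gripper value outside its range is refused whole. The fingers move at their own pace and stop on an object; "grip_force" is the grip in N (left out, the last holds). Time passes only in rows, so rows that do not move let the fingers close. It gives the time, the measured TCP pose, the force and the opening at its end, in the units of the state.
- ctrl.get_obs(): the state, without advancing time (a new reading comes with each control period).
- ctrl.get_image(name): name is "scene" or "side" or "wrist"; returns a dict with "frame" (420x560x3 uint8, blue, green, red), "fx", "fy", "cx", "cy" (pixels), "R" (3x3) and "t" (3): a world point X has camera coordinates R X + t; the wrist camera has in their place "hand_eye" (4x4, takes a point from camera to tool coordinates, whose origin is the TCP and whose axes are the flange's). Camera axes: x right, y down, z forward; pixel columns grow to the right and rows downward; lengths in m; the calibration is good to about 2 mm. A picture is of the moment at which its call begins: read the wrist's pose just before it. There is no depth.
- ctrl.finish_job(): hands the job in, once; it reports no verdict.
Trained networks look in a picture, given as the dict that the camera call returned (one of the last four; its "shot" number tells which), for a name from the list of things; names that differ only in an ending like _2 or _b are one class to them, and where a whole thing is asked for, a point or a joint stands for the part that bears it (a point fixed in the world has none). Each returns a list of dicts, best first, with "p" (0 to 1); they miss things now and then, are a little off and sometimes report something else, mostly with a low value. They report only what shows in the picture. A call takes as long as a camera call.
- ctrl.trace(picture, name): "mask" (420x560 bool, what is visible of it) and "rect" ([left, top, width, height] as shares, 0 to 1, of the picture: columns of its width, rows of its height, round what is visible of it).
- ctrl.mark_of(picture, name): "position" ([column, row] as shares, 0 to 1, of the picture: columns of its width, rows of its height: a listed point, or the origin of a listed thing).
The state is a dict: "t": time; "q": joint angles; "dq": joint speeds; "effort": joint torques, N m; "tool_pos": TCP position; "tool_rot": TCP orientation; "contact_force": force on the tool from outside, world axes, zero at the start; "wrist_torque": the same for the moment, N m; "opening": finger opening in m.
Only numpy, scipy, OpenCV 4.12 (cv2) and the standard library are available. Lean on these libraries where they do the work, as an engineer would, in place of code of your own. Each camera call takes 0.05 s, during which the arm holds its last target.

## Working session

There is one attempt and no reset: what is moved stays moved. The work goes in short steps, Python scripts to look and compute and a tool call to move; the robot and the scene stay as the last step left them, time stands still between calls to the robot, and variables do not carry over. Pictures are saved under pics/ and viewed, and the job is handed in when it is done.

Besides the shell and the picture viewer there is one more tool, called after ">>>" by a JSON object that holds its "method" and its "body", one argument or row to a line. carry_out: Moves the arm, as the interface text tells. Shift numbers are shares of 0.025 m and turn numbers shares of 0.1 rad, none past 1 either way. Its arguments: {"type":"object","properties":{"series":{"type":"array"},"grip_force":{"type":"number"}},"required":["series"]}

```bash
ls; mkdir -p pics
cat > h.py <<'E'
import numpy as np, cv2
from station import ctrl
def shot(n,fn):
    p=ctrl.get_image(n); cv2.imwrite('pics/'+fn,p['frame']); return p
def K(p): return np.array([[p['fx'],0,p['cx']],[0,p['fy'],p['cy']],[0,0,1]])
def ray(p,uv):
    R=np.array(p['R']);t=np.array(p['t'])
    d=R.T@np.linalg.inv(K(p))@np.array([uv[0],uv[1],1.]); return -R.T@t,d
def onz(p,uv,z):
    c,d=ray(p,uv); return c+d*(z-c[2])/d[2]
def proj(p,X):
    x=np.array(p['R'])@np.asarray(X,float)+np.array(p['t']); return np.array([p['fx']*x[0]/x[2]+p['cx'],p['fy']*x[1]/x[2]+p['cy']])
def tri(a,b):
    A=[];B=[]
    M=np.zeros((3,3));v=np.zeros(3)
    for p,uv in (a,b):
        c,d=ray(p,uv);d=d/np.linalg.norm(d);P=np.eye(3)-np.outer(d,d);M+=P;v+=P@c
    return np.linalg.solve(M,v)
E
python3 - <<'E'
from h import *
np.set_printoptions(precision=4,suppress=True)
o=ctrl.get_obs();print(o)
s=shot('scene','s0.png');d=shot('side','d0.png')
Z=dict(load_end=.054,load_flange=None,port_flange=None,bolt_top=.078,knuckle=.06,grip=.06,stand=0,adapter=None,attenuator=None,spare_ring=None)
for n,z in Z.items():
    pts=[]
    for p in (s,d):
        m=ctrl.mark_of(p,n)
        if m:
            uv=np.array(m[0]['position'])*[560,420]; pts.append((p,uv))
            print(n,p is s,round(m[0]['p'],2),uv, onz(p,uv,z if z is not None else .03))
    if len(pts)==2: print('   tri',tri(*pts))
E
```

```text
pics
{'t': 0.0, 'q': array([-1.249 ,  0.0534,  1.6143,  0.    ,  1.476 , -0.119 ]), 'dq': array([-0.0012, -0.0009, -0.0006, -0.0003, -0.0002,  0.0009]), 'effort': array([  0.002 , -39.3663, -37.0178,  -0.    ,   0.0069,   0.    ]), 'tool_pos': array([ 0.2665, -0.5647,  0.2301]), 'tool_rot': array([-3.0636, -0.6864,  0.0003]), 'contact_force': array([ 0.7787, -0.2346,  0.6282]), 'wrist_torque': array([ 0.0083, -0.0237, -0.0241]), 'opening': 0.08567054529959571}
load_end True 0.87 [153.888 259.896] [ 0.5387 -0.2127  0.054 ]
load_end False 0.57 [333.312 328.902] [ 0.5358 -0.2235  0.054 ]
   tri [ 0.5367 -0.2163  0.0488]
load_flange True 0.86 [227.08  232.092] [ 0.5207 -0.075   0.03  ]
load_flange False 0.98 [300.608 263.802] [ 0.5459 -0.0763  0.03  ]
   tri [ 0.5396 -0.0845  0.048 ]
port_flange True 0.87 [267.176 214.41 ] [0.5172 0.0082 0.03  ]
port_flange False 0.92 [284.872 230.496] [0.5491 0.0075 0.03  ]
   tri [ 0.5413 -0.0065  0.0529]
bolt_top False 0.88 [263.48  180.516] [0.5426 0.1049 0.078 ]
knuckle True 0.79 [322.   170.31] [0.4912 0.1436 0.06  ]
knuckle False 0.7 [234.584 180.012] [0.4951 0.1477 0.06  ]
   tri [0.4941 0.142  0.0638]
grip True 0.69 [335.328 144.186] [0.4346 0.2125 0.06  ]
grip False 0.62 [200.592 166.32 ] [0.4414 0.2159 0.06  ]
   tri [0.4405 0.2083 0.0657]
stand True 0.79 [262.92  236.586] [ 0.5374 -0.0127  0.    ]
stand False 0.74 [285.32  248.094] [ 0.5433 -0.0095  0.    ]
   tri [ 0.5417 -0.0144  0.0055]
adapter True 0.75 [317.52 185.22] [0.4953 0.1321 0.03  ]
adapter False 0.87 [243.992 293.79 ] [ 0.4343 -0.0998  0.03  ]
   tri [ 0.454   0.0827 -0.0696]
attenuator True 0.63 [222.88  321.384] [ 0.6864 -0.1591  0.03  ]
attenuator False 0.73 [376.88  288.708] [ 0.6439 -0.171   0.03  ]
   tri [ 0.6621 -0.1513 -0.0071]
spare_ring True 0.85 [290.192 286.902] [ 0.6815 -0.0382  0.03  ]
spare_ring False 0.74 [344.624 234.486] [ 0.6492 -0.0427  0.03  ]
   tri [ 0.6626 -0.0255  0.0033]
```

View pics/s0.png

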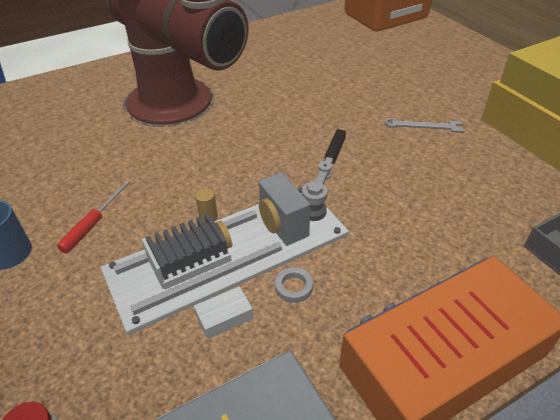

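View pics/d0.png

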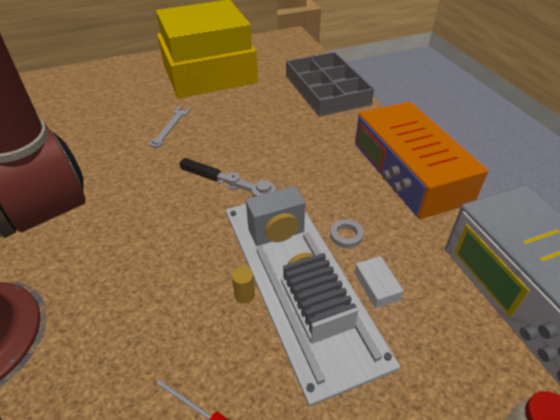

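Run:
```python
import cv2
s=cv2.imread('pics/s0.png');d=cv2.imread('pics/d0.png')
cv2.imwrite('pics/s0z.png',cv2.resize(s[110:330,95:365],None,fx=2.9,fy=2.7,interpolation=cv2.INTER_CUBIC))
cv2.imwrite('pics/d0z.png',cv2.resize(d[150:400,170:410],None,fx=2.4,fy=2.4,interpolation=cv2.INTER_CUBIC))
```

```text
(no output)
```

View pics/s0z.png

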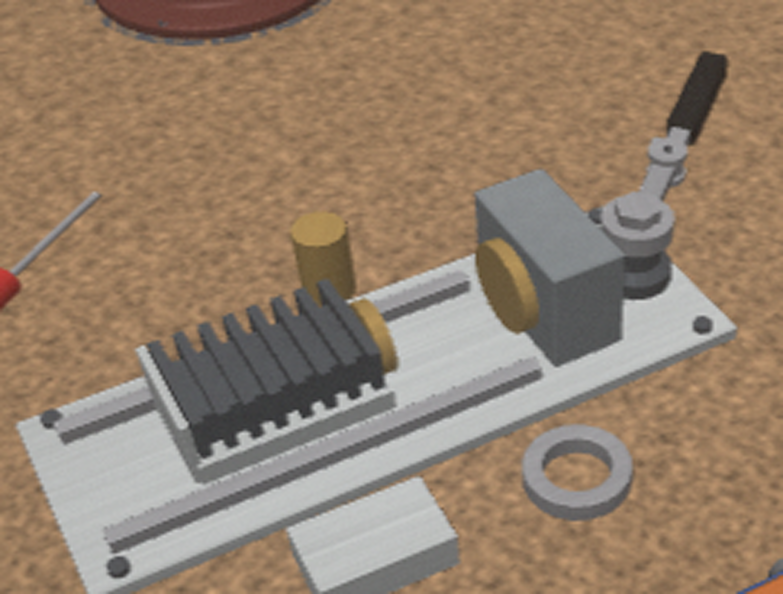

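View pics/d0z.png

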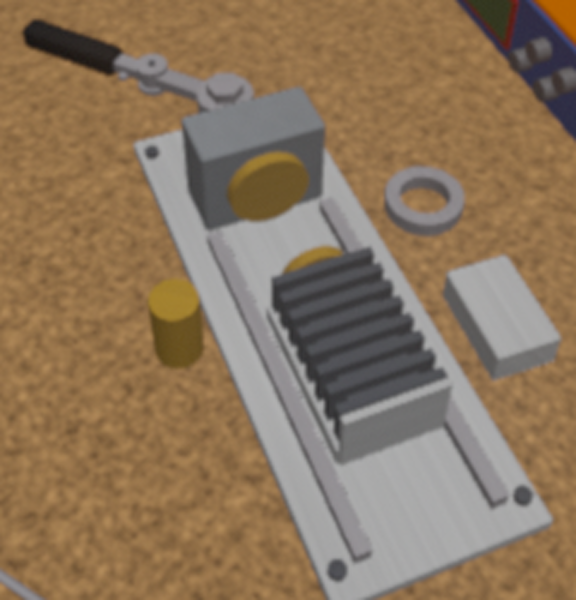

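```bash
cat > fit.py <<'E'
from h import *
from scipy.optimize import least_squares
np.set_printoptions(precision=4,suppress=True)
s=ctrl.get_image('scene');d=ctrl.get_image('side')
S=lambda x,y:(95+x/2.9,110+y/2.7); D=lambda x,y:(170+x/2.4,150+y/2.4)
# local coords; 'a' = ymin unknown, ymax=a+.42
def L(pr): 
    a=pr[3]; b=a+.42
    return [(s,S(476,192),(-.05,.02,.094)),(s,S(553,278),(.05,.02,.094)),(s,S(543,170),(-.05,.07,.094)),(s,S(622,252),(.05,.07,.094)),
    (d,D(184,125),(-.05,.07,.094)),(d,D(300,92),(.05,.07,.094)),(d,D(323,127),(.05,.02,.094)),(d,D(205,160),(-.05,.02,.094)),
    (s,S(18,425),(-.075,a,.012)),(s,S(736,328),(.075,b,.012)),
    (d,D(134,145),(-.075,b,.012)),(d,D(552,520),(.075,a,.012)),
    (d,(263.48,180.5),(0,.11,.078))]
def T(pr,X):
    c,n=np.cos(pr[2]),np.sin(pr[2]); return np.array([pr[0]+c*X[0]-n*X[1],pr[1]+n*X[0]+c*X[1],X[2]])
def res(pr): return np.concatenate([proj(p,T(pr,X))-np.array(uv) for p,uv,X in L(pr)])
r=least_squares(res,[.54,-.01,0,-.25],loss='soft_l1')
if __name__=='__main__':
    print(r.x); print(res(r.x).reshape(-1,2))
    pr=r.x
    for n,X in dict(bolt=(0,.11,.078),u=(0,1,0),port=(0,.02,.05)).items(): print(n,T(pr,X))
    c,n=np.cos(pr[2]),np.sin(pr[2])
    for nm,w in dict(load_end=(.5367,-.2163),knuckle=(.4941,.142),grip=(.4405,.2083)).items():
        q=np.array(w)-pr[:2]; print(nm,'local',c*q[0]+n*q[1],-n*q[0]+c*q[1])
    B=T(pr,(0,.11,.06))
    for nm,l,uvs in (('knuckle',.07,((322,170.3),(234.6,180))),('grip',.1515,((335.3,144.2),(200.6,166.3)))):
        for p,uv in zip((s,d),uvs):
            w=onz(p,uv,.06)-B; print(nm,np.hypot(*w[:2]),np.degrees(np.arctan2(w[1],w[0])))
    for n in ('load_end','load_flange','knuckle','grip'):
      for p in (s,d):
        k=ctrl.trace(p,n); 
        if k:
            v,u=np.nonzero(k[0]['mask']);print(n,k[0]['p'],len(u),u.mean(),v.mean(),u.min(),u.max(),v.min(),v.max())
E
python3 fit.py
```

```text
[ 0.5401 -0.0153  0.0031 -0.2803]
[[-2.1609 -0.66  ]
 [-0.77    1.4704]
 [-0.9545 -1.6423]
 [ 1.0067  0.5903]
 [-1.5968 -4.3051]
 [ 0.7901 -4.0739]
 [ 1.8945 -1.5599]
 [-1.5262 -0.6338]
 [-2.47   -1.3652]
 [ 0.0064 -0.2069]
 [-0.2439 -2.0248]
 [ 0.9214 -0.429 ]
 [ 0.3777  3.5872]]
bolt [0.5398 0.0947 0.078 ]
u [0.537  0.9847 0.    ]
port [0.54   0.0047 0.05  ]
load_end local -0.004035704000275506 -0.20101029568046017
knuckle local -0.04550739905331632 0.15742205290072966
grip local -0.09889839038297825 0.22389048183384022
knuckle 0.06896772718291722 134.82779961998241
knuckle 0.06929268704051181 130.1260611648184
grip 0.15784850266794212 131.75775010113804
grip 0.15611976299064262 129.0415130670915
load_end 0.62 4027 188.2793642910355 250.49838589520735 143 231 214 287
load_end 0.89 4631 318.0494493629886 297.10148995897214 281 358 253 343
load_flange 0.79 4191 188.63636363636363 250.6146504414221 142 232 213 288
load_flange 0.78 4625 318.0676756756757 296.87654054054053 281 358 253 343
knuckle 0.84 1152 323.9435763888889 171.67447916666666 302 345 130 204
knuckle 0.61 1206 225.9726368159204 177.45771144278606 180 275 158 195
grip 0.89 399 335.42857142857144 145.81954887218046 325 346 129 173
grip 0.93 564 203.0744680851064 170.4840425531915 180 233 159 186
```

```bash
cat > ov.py <<'E'
from fit import *
import sys
pr=[float(a) for a in sys.argv[1:5]]; le=float(sys.argv[5]); wa=float(sys.argv[6])
for p,nm,c in ((s,'s',(110,330,95,365,2.9)),(d,'d',(150,400,170,410,2.4))):
    im=p['frame'].copy();k=3
    im=cv2.resize(im,None,fx=k,fy=k,interpolation=cv2.INTER_CUBIC)
    def ln(A,B,col): 
        a,b=[tuple(int(round(v)) for v in (proj(p,T(pr,X))+.5)*k) for X in (A,B)]; cv2.line(im,a,b,col,1)
    a=pr[3];b=a+.42
    def box(x0,x1,y0,y1,z,col):
        P=[(x0,y0,z),(x1,y0,z),(x1,y1,z),(x0,y1,z)]
        for i in range(4): ln(P[i],P[(i+1)%4],col)
    box(-.075,.075,a,b,.012,(0,0,255)); box(-.05,.05,.02,.07,.094,(0,255,0)); 
    box(-.037,.037,le,le+.004,.076,(255,0,255)); ln((-.037,le,.024),(.037,le,.024),(255,0,255))
    g=wa-pr[2]
    Bo=np.array([0,.11]);u=np.array([np.cos(g),np.sin(g)]);n=np.array([-u[1],u[0]])
    P=[(*(Bo+u*l+n*w),.071) for l,w in ((.104,.011),(.199,.011),(.199,-.011),(.104,-.011))]
    for i in range(4): ln(P[i],P[(i+1)%4],(255,255,0))
    ln((0,.11,.06),(*(Bo+u*.07),.06),(255,255,0))
    ln((-.005,.11,.078),(.005,.11,.078),(0,255,255));ln((0,.105,.078),(0,.115,.078),(0,255,255))
    y0,y1,x0,x1,_=c; im=im[y0*k:y1*k,x0*k:x1*k]
    h,w=im.shape[:2];f=min(800/w,600/h,1);im=cv2.resize(im,None,fx=f,fy=f,interpolation=cv2.INTER_AREA)
    cv2.imwrite(f'pics/ov_{nm}_{sys.argv[7]}.png',im)
E
python3 ov.py .540 -.0150 .003 -.2803 -.2 2.287 a
```

```text
(no output)
```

View pics/ov_s_a.png

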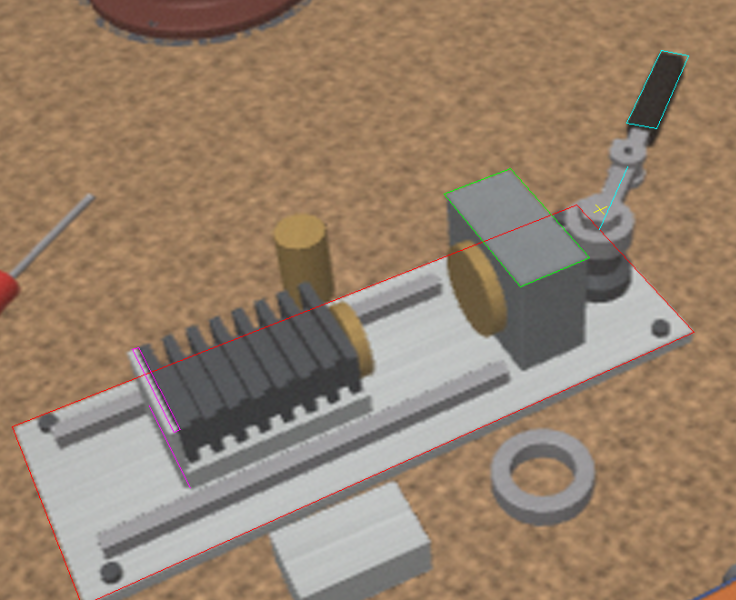

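View pics/ov_d_a.png

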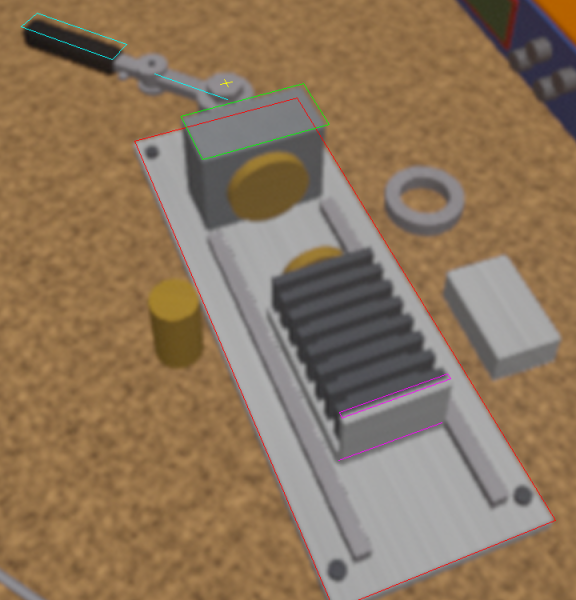

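>>> {"method": "carry_out", "body": {
  "series": [
    [0.91,1,0,0,0,0.94,0],
    [0.91,1,0,0,0,0.94,0],
    [0.91,1,0,0,0,0.94,0],
    [0.91,1,0,0,0,0.94,0],
    [0.91,1,0,0,0,0.94,0],
    [0.91,1,0,0,0,0.94,0],
    [0.91,1,0,0,0,0.94,0],
    [0.91,1,0,0,0,0.94,0],
    [0.91,1,0,0,0,0.94,0],
    [0.91,1,0,0,0,0.94,0],
    [0.91,1,0,0,0,0.94,0],
    [0.91,1,0,0,0,0.94,0]
  ],
  "grip_force": 60
}}

```text
t: 2.9
tool_pos: [0.5405, -0.2641, 0.2315]
tool_rot: [2.219, 2.223, 0.0]
contact_force: [0.8, -0.8, 0.4]
opening: 0.0003
```

```bash
cat > st.py <<'E'
from h import *
from scipy.spatial.transform import Rotation as Ro
np.set_printoptions(precision=4,suppress=True)
o=ctrl.get_obs();R=Ro.from_rotvec(o['tool_rot']).as_matrix()
print(o['t'],o['tool_pos'],'jaw',np.degrees(np.arctan2(R[1,1],R[0,1])),'z',R[:,2],'F',o['contact_force'],'op',o['opening'],'q',o['q'])
E
python3 st.py
```

```text
2.9 [ 0.5405 -0.2641  0.2315] jaw 0.10768376238021415 z [ 0.0003 -0.0002 -1.    ] F [ 0.8311 -0.757   0.4065] op 0.0002511416203270751 q [-0.5782 -0.0026  1.6689 -0.0001  1.4749 -0.58  ]
```

>>> {"method": "carry_out", "body": {
  "series": [
    [0,0,-1,0,0,0,0],
    [0,0,-1,0,0,0,0],
    [0,0,-1,0,0,0,0],
    [0,0,-1,0,0,0,0],
    [0,0,-1,0,0,0,0],
    [0,0,-1,0,0,0,0],
    [0,0,-1,0,0,0,0],
    [0,0,-0.8,0,0,0,0],
    [0,0,0,0,0,0,0]
  ]
}}

```text
t: 3.8
tool_pos: [0.5372, -0.2637, 0.0326]
tool_rot: [-2.219, -2.214, 0.002]
contact_force: [-0.9, 0.7, -0.2]
opening: 0.0001
```

```bash
python3 -c "
from h import *
shot('scene','s1.png');shot('side','d1.png')";python3 st.py
```

```text
3.9 [ 0.5397 -0.2652  0.0364] jaw -0.11340380815955513 z [-0.0003  0.0002 -1.    ] F [ 0.5454 -0.3911  0.5644] op -1.912764738912079e-05 q [-0.5805  0.1932  1.8062  0.      1.1425 -0.5785]
```

View pics/s1.png

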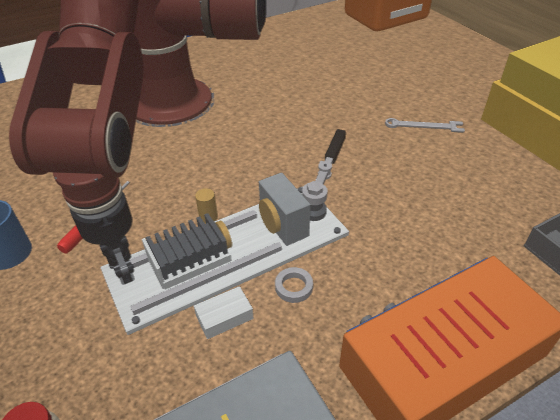

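View pics/d1.png

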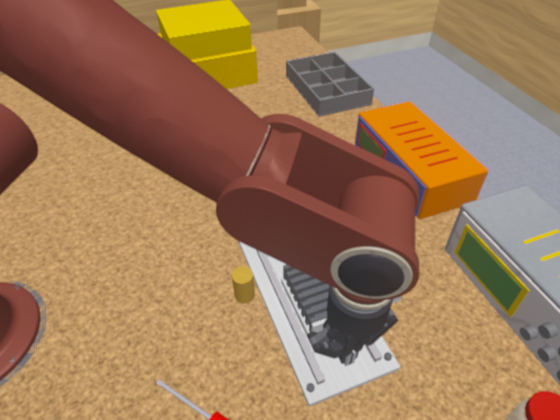

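Both views show the closed fingers just behind the end plate (scene ~(125,275)), centred between the strips. Pushing.

>>> {"method": "carry_out", "body": {
  "series": [
    [0,0.6,0,0,0,0,0],
    [0,0.6,0,0,0,0,0],
    [0,0.4,0,0,0,0,0],
    [0,0.4,0,0,0,0,0],
    [0,0.4,0,0,0,0,0],
    [0,0.4,0,0,0,0,0],
    [0,0,0,0,0,0,0]
  ]
}}

```text
t: 4.6
tool_pos: [0.5402, -0.1933, 0.037]
tool_rot: [-2.223, -2.219, -0.003]
contact_force: [-0.1, 2.2, 5.6]
opening: 0.0002
```

```bash
python3 st.py
```

```text
4.6 [ 0.5402 -0.1933  0.037 ] jaw -0.07872673012469601 z [ 0.0011  0.002  -1.    ] F [-0.0758  2.1951  5.6116] op 0.00023254912650631906 q [-0.4744  0.1325  1.874   0.0025  1.135  -0.4741]
```

```bash
python3 -c "
from h import *
p=shot('scene','s2.png');cv2.imwrite('pics/s2z.png',cv2.resize(p['frame'][150:330,60:330],None,fx=2.9,fy=2.9,interpolation=cv2.INTER_CUBIC))
for i in range(4): ctrl.get_image('side');print(ctrl.get_obs()['contact_force'],ctrl.get_obs()['tool_pos'])"
```

```text
[0.03501863 1.41063281 5.56551327] [ 0.5402648  -0.19346802  0.03694853]
[-0.66773363  2.31907794  6.1752317 ] [ 0.54026239 -0.19352846  0.0369105 ]
[-0.44498239  1.59352507  6.14212664] [ 0.54021796 -0.19356161  0.03685031]
[0.52995322 2.03633039 4.67745094] [ 0.54023046 -0.19354659  0.03684679]
```

View pics/s2z.png

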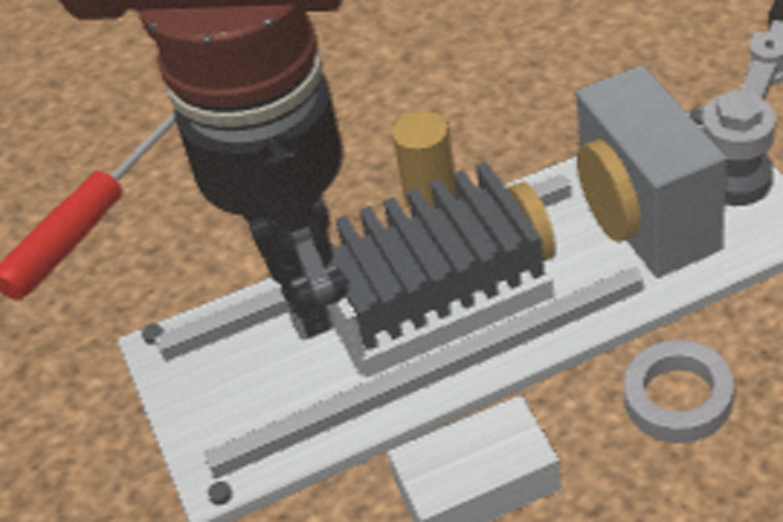

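The load is sliding, but the finger linkage boss (zoom ~(320,285)) rides the plate's top edge (vertical force 5–6 N). I'll back off, raise 18 mm so the plain finger tip does the pushing.

>>> {"method": "carry_out", "body": {
  "series": [
    [0,-0.8,0,0,0,0,0],
    [0,-0.2,0,0,0,0,0],
    [0,0,0.7,0,0,0,0],
    [0,0,0,0,0,0,0]
  ]
}}

```text
t: 5.25
tool_pos: [0.5406, -0.2202, 0.0551]
tool_rot: [2.223, 2.217, 0.003]
contact_force: [1.3, -0.3, -0.0]
opening: 0.0001
```

```bash
python3 st.py
```

```text
5.25 [ 0.5406 -0.2202  0.0551] jaw -0.14508105990769785 z [ 0.0024 -0.0001 -1.    ] F [ 1.2711 -0.3121 -0.0238] op 0.00010888410879368865 q [-0.5147  0.1278  1.8444  0.0012  1.1673 -0.5127]
```

>>> {"method": "carry_out", "body": {
  "series": [
    [0,0.8,0,0,0,0,0],
    [0,0.4,0,0,0,0,0],
    [0,0.4,0,0,0,0,0],
    [0,0.4,0,0,0,0,0],
    [0,0,0,0,0,0,0]
  ]
}}

```text
t: 5.75
tool_pos: [0.5392, -0.1684, 0.0532]
tool_rot: [-2.221, -2.219, -0.001]
contact_force: [-1.0, 0.2, 0.3]
opening: 0.0
```

```bash
python3 st.py;  python3 -c "
from h import *
p=shot('scene','s3.png');cv2.imwrite('pics/s3z.png',cv2.resize(p['frame'][150:330,60:330],None,fx=2.9,fy=2.9,interpolation=cv2.INTER_CUBIC))"
```

```text
5.75 [ 0.5392 -0.1684  0.0532] jaw -0.06226002500037973 z [-0.0011  0.0021 -1.    ] F [-1.0247  0.2486  0.2528] op 9.403733759724297e-06 q [-0.4352  0.0909  1.8881  0.0016  1.1644 -0.4347]
```

View pics/s3z.png

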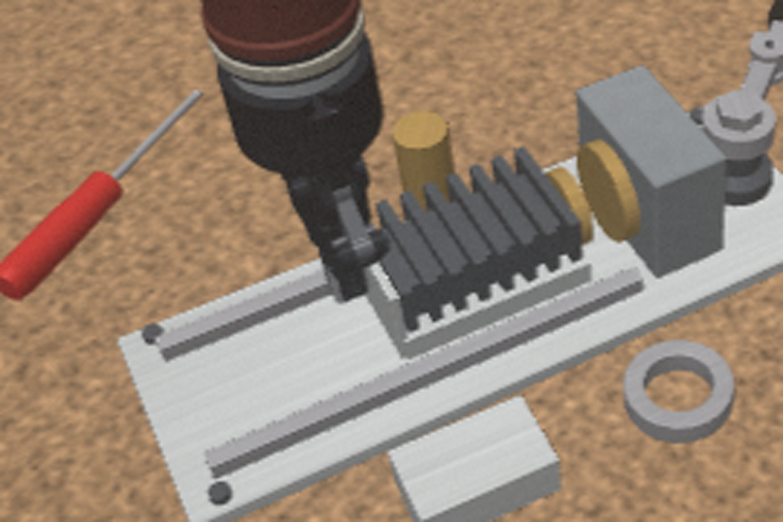

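>>> {"method": "carry_out", "body": {
  "series": [
    [0,0.3,0,0,0,0,0],
    [0,0.2,0,0,0,0,0],
    [0,0.1,0,0,0,0,0],
    [0,0.1,0,0,0,0,0],
    [0,0,0,0,0,0,0]
  ]
}}

```text
t: 6.3
tool_pos: [0.5396, -0.1523, 0.0537]
tool_rot: [-2.223, -2.219, -0.001]
contact_force: [-0.2, -1.2, -0.5]
opening: -0.0001
```

```bash
python3 st.py;  python3 -c "
from h import *
p=shot('scene','s4.png');cv2.imwrite('pics/s4z.png',cv2.resize(p['frame'][170:280,160:330],None,fx=4.6,fy=4.6,interpolation=cv2.INTER_CUBIC))"
```

```text
6.3 [ 0.5396 -0.1523  0.0537] jaw -0.11192501436484584 z [-0.0002  0.0007 -1.    ] F [-0.1682 -1.2496 -0.4582] op -7.548184785768826e-05 q [-0.4081  0.0797  1.899   0.0006  1.1633 -0.4064]
```

View pics/s4z.png

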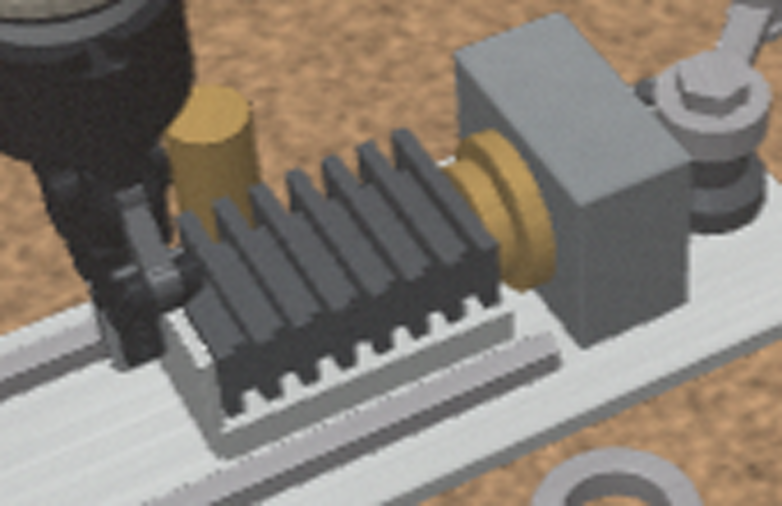

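>>> {"method": "carry_out", "body": {
  "series": [
    [0,0.08,0,0,0,0,0],
    [0,0.08,0,0,0,0,0],
    [0,0.08,0,0,0,0,0],
    [0,0,0,0,0,0,0]
  ]
}}

```text
t: 6.75
tool_pos: [0.5396, -0.1495, 0.0539]
tool_rot: [2.22, 2.217, -0.007]
contact_force: [-1.0, -12.7, -3.8]
opening: -0.0002
```

>>> {"method": "carry_out", "body": {
  "series": [
    [0,0.08,0,0,0,0,0],
    [0,0.08,0,0,0,0,0],
    [0,0,0,0,0,0,0]
  ]
}}

```text
t: 7.05
tool_pos: [0.5396, -0.1495, 0.054]
tool_rot: [2.215, 2.212, -0.015]
contact_force: [-1.0, -26.3, -7.4]
opening: 0.0003
```

```bash
python3 st.py;  python3 -c "
from h import *
p=shot('scene','s5.png');cv2.imwrite('pics/s5z.png',cv2.resize(p['frame'][170:280,160:330],None,fx=4.6,fy=4.6,interpolation=cv2.INTER_CUBIC))"
```

```text
7.05 [ 0.5396 -0.1495  0.054 ] jaw -0.061210178734009205 z [ 0.0009 -0.0146 -0.9999] F [ -0.9979 -26.2872  -7.4148] op 0.00027249818529264893 q [-0.3966  0.0746  1.904  -0.0143  1.1566 -0.3898]
```

View pics/s5z.png

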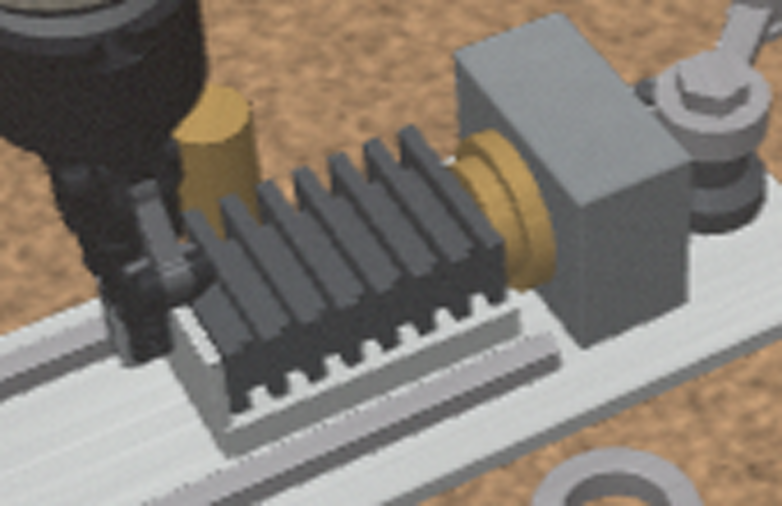

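Docked: hard stop, 26 N reaction, no further travel, brass flanges meeting at zoom ~(505,210). Backing off and going to the grip.

>>> {"method": "carry_out", "body": {
  "series": [
    [0,-0.6,0,0,0,0,0],
    [0,-0.6,0,0,0,0,0],
    [0,0,1,0,0,0,0],
    [0,0,1,0,0,0,0],
    [0,0,1,0,0,0,0],
    [0,0,1,0,0,0,0],
    [0,0,1,0,0,0,0],
    [0,0,1,0,0,0,0]
  ]
}}

```text
t: 7.9
tool_pos: [0.5398, -0.1724, 0.205]
tool_rot: [-2.223, -2.219, -0.002]
contact_force: [0.7, -1.0, -0.7]
opening: -0.0002
```

>>> {"method": "carry_out", "body": {
  "series": [
    [-0.232,0.615,0,0,0,0.994,0],
    [-0.232,0.615,0,0,0,0.994,0],
    [-0.232,0.615,0,0,0,0.994,0],
    [-0.232,0.615,0,0,0,0.994,0],
    [-0.232,0.615,0,0,0,0.994,0],
    [-0.232,0.615,0,0,0,0.994,0],
    [-0.232,0.615,0,0,0,0.994,0],
    [-0.232,0.615,0,0,0,0.994,0],
    [-0.232,0.615,0,0,0,0.994,0],
    [-0.232,0.615,0,0,0,0.994,0],
    [-0.232,0.615,0,0,0,0.994,0],
    [-0.232,0.615,0,0,0,0.994,0]
  ]
}}

```text
t: 9.1
tool_pos: [0.4699, 0.0127, 0.204]
tool_rot: [-0.587, -3.086, -0.002]
contact_force: [-0.2, 1.2, 0.3]
opening: 0.0005
```

>>> {"method": "carry_out", "body": {
  "series": [
    [-0.232,0.615,0,0,0,0.994,0],
    [-0.232,0.615,0,0,0,0.994,0],
    [-0.232,0.615,0,0,0,0.994,0],
    [-0.232,0.615,0,0,0,0.994,0],
    [-0.232,0.615,0,0,0,0.994,0],
    [-0.232,0.615,0,0,0,0.994,0],
    [-0.232,0.615,0,0,0,0.994,0],
    [-0.232,0.615,0,0,0,0.994,0],
    [-0.232,0.615,0,0,0,0.994,0],
    [-0.232,0.615,0,0,0,0.994,0],
    [-0.232,0.615,0,0,0,0.994,0],
    [0,0,0,0,0,0,0]
  ]
}}

```text
t: 10.3
tool_pos: [0.4057, 0.1823, 0.204]
tool_rot: [-1.101, 2.942, 0.002]
contact_force: [0.9, -0.2, -0.9]
opening: 0.0001
```

```bash
python3 st.py;  python3 -c "
from h import *
shot('wrist','w6.png')
s=shot('scene','s6.png');d=shot('side','d6.png')
for n in ('knuckle','grip'):
  for p in (s,d):
    m=ctrl.mark_of(p,n)
    if m: 
      uv=np.array(m[0]['position'])*[560,420]; w=onz(p,uv,.06)[:2]-[.5398,.095]; print(n,m[0]['p'],uv,np.hypot(*w),np.degrees(np.arctan2(w[1],w[0])))
"
```

```text
10.3 [0.4057 0.1823 0.204 ] jaw 131.0368077898026 z [-0.0004  0.0014 -1.    ] F [ 0.8815 -0.1617 -0.9205] op 0.0001120539694403477 q [ 0.2538 -0.386   2.0457  0.0015  1.4819 -2.0334]
knuckle 0.6 [323.624 166.908] 0.0796848136579344 134.38254935329945
knuckle 0.61 [233.184 180.894] 0.07022730742378708 133.28928235635368
grip 0.82 [335.888 145.908] 0.15243298013255782 130.87293010738946
grip 0.88 [199.192 165.69 ] 0.15975071231659735 129.05570773243187
```

View pics/w6.png

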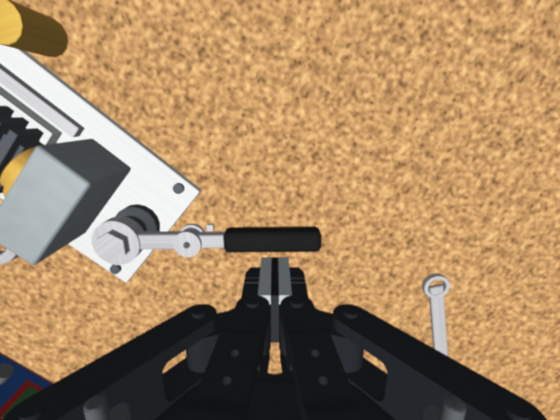

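View pics/s6.png

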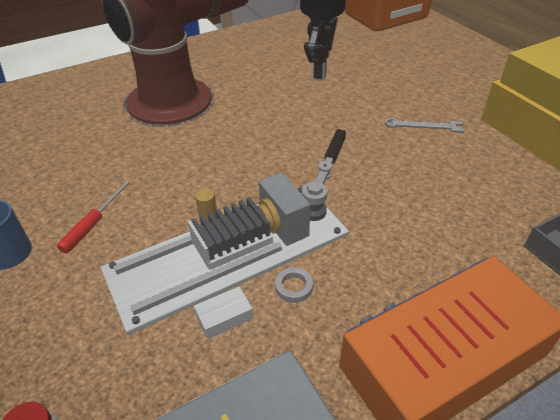

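```bash
cat > arc.py <<'E'
import numpy as np,sys
B=np.array([.5398,.095])
def c(th,g=.022):
    u=np.array([np.cos(th),np.sin(th)]);p=np.array([u[1],-u[0]]); return B+.1515*u-g*p
def cf(ths,f,g=.022):
    u=np.array([np.cos(ths),np.sin(ths)]);a=ths-f
    v=np.array([np.cos(a),np.sin(a)]);p=np.array([v[1],-v[0]]); return B+.07*u+.0815*v-g*p
if __name__=='__main__':
    np.set_printoptions(precision=3,suppress=True)
    th=np.radians(131);print('start',c(th))
    for i in range(19):
        print(i,round(th-.05,3),(c(th-.05)-c(th))/.025, c(th-.05));th-=.05
E
python3 arc.py
```

```text
start [0.424 0.195]
0 2.236 [0.206 0.227] [0.429 0.201]
1 2.186 [0.217 0.216] [0.434 0.206]
2 2.136 [0.227 0.205] [0.44  0.211]
3 2.086 [0.237 0.194] [0.446 0.216]
4 2.036 [0.247 0.182] [0.452 0.22 ]
5 1.986 [0.255 0.169] [0.459 0.225]
6 1.936 [0.263 0.156] [0.465 0.229]
7 1.886 [0.271 0.143] [0.472 0.232]
8 1.836 [0.278 0.129] [0.479 0.235]
9 1.786 [0.284 0.115] [0.486 0.238]
10 1.736 [0.289 0.101] [0.493 0.241]
11 1.686 [0.294 0.086] [0.5   0.243]
12 1.636 [0.298 0.071] [0.508 0.245]
13 1.586 [0.301 0.056] [0.515 0.246]
14 1.536 [0.303 0.041] [0.523 0.247]
15 1.486 [0.305 0.026] [0.531 0.248]
16 1.436 [0.306 0.011] [0.538 0.248]
17 1.386 [ 0.306 -0.005] [0.546 0.248]
18 1.336 [ 0.305 -0.02 ] [0.554 0.247]
```

>>> {"method": "carry_out", "body": {
  "series": [
    [0,0,-1,0,0,0,0],
    [0,0,-1,0,0,0,0],
    [0,0,-1,0,0,0,0],
    [0,0,-1,0,0,0,0],
    [0,0,-1,0,0,0,0],
    [0,0,-1,0,0,0,0],
    [0,0,-0.2,0,0,0,0],
    [0,0,0,0,0,0,0]
  ]
}}

```text
t: 11.45
tool_pos: [0.4057, 0.1805, 0.0481]
tool_rot: [1.095, -2.942, -0.0]
contact_force: [1.2, -0.4, 0.1]
opening: 0.0
```

```bash
python3 st.py;  python3 -c "
from h import *
p=shot('scene','s7.png');cv2.imwrite('pics/s7z.png',cv2.resize(p['frame'][60:240,240:400],None,fx=3.3,fy=3.3,interpolation=cv2.INTER_CUBIC))"
```

```text
11.45 [0.4057 0.1805 0.0481] jaw 130.83718316809748 z [-0.0021 -0.0005 -1.    ] F [ 1.2451 -0.3547  0.0748] op 2.624444790362579e-05 q [ 0.2507 -0.1994  2.1752  0.      1.1679 -2.0329]
```

View pics/s7z.png

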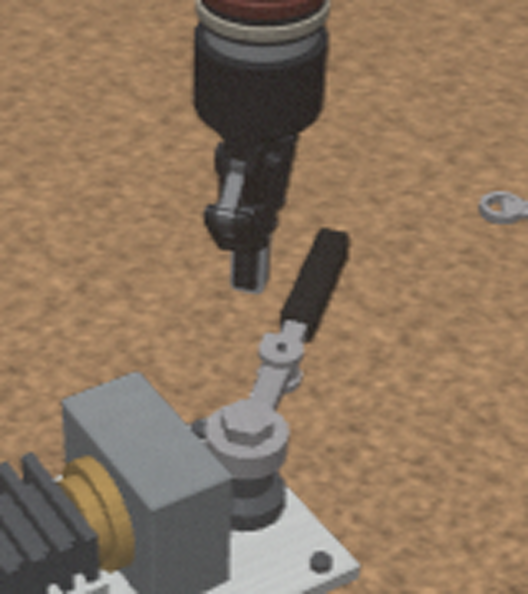

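>>> {"method": "carry_out", "body": {
  "series": [
    [0.24,0.2,0,0,0,0,0],
    [0.24,0.2,0,0,0,0,0],
    [0.24,0.2,0,0,0,0,0],
    [0.21,0.23,0,0,0,-0.5,0],
    [0.22,0.22,0,0,0,-0.5,0],
    [0.23,0.2,0,0,0,-0.5,0],
    [0.24,0.19,0,0,0,-0.5,0],
    [0.25,0.18,0,0,0,-0.5,0]
  ]
}}

```text
t: 12.3
tool_pos: [0.4534, 0.2215, 0.0492]
tool_rot: [0.719, -3.057, 0.002]
contact_force: [-2.2, -4.0, 1.9]
opening: 0.0002
```

```bash
cat > look.py <<'E'
from h import *
import sys
k=sys.argv[1]
shot('wrist',f'w{k}.png'); s=shot('scene',f's{k}.png');d=shot('side',f'd{k}.png')
a=cv2.resize(s['frame'][80:240,260:400],(400,457),interpolation=cv2.INTER_CUBIC);b=cv2.resize(d['frame'][80:240,150:310],(400,400),interpolation=cv2.INTER_CUBIC)
o=np.zeros((457,800,3),np.uint8);o[:,:400]=a;o[:400,400:]=b;cv2.imwrite(f'pics/c{k}.png',o)
E
python3 st.py; python3 look.py 8
```

```text
12.3 [0.4534 0.2215 0.0492] jaw 116.46160681233043 z [-0.0008 -0.0015 -1.    ] F [-2.1838 -4.0453  1.8796] op 0.00023210890269843222 q [ 0.3075 -0.0441  2.0334 -0.0013  1.1535 -1.7246]
```

View pics/w8.png

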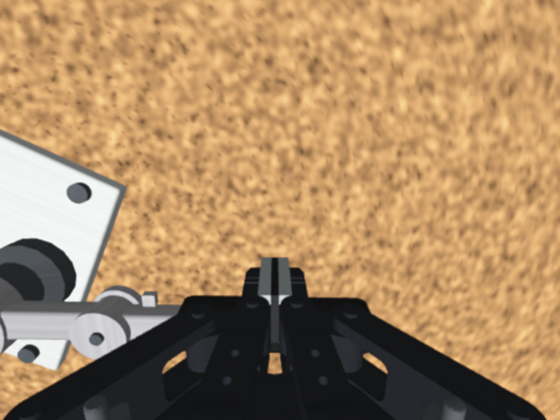

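View pics/c8.png

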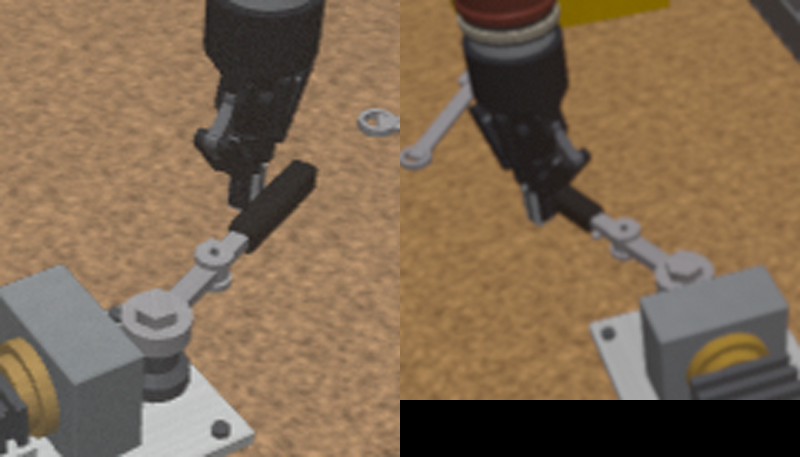

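>>> {"method": "carry_out", "body": {
  "series": [
    [0.255,0.17,0,0,0,-0.5,0],
    [0.263,0.156,0,0,0,-0.5,0]
  ]
}}

```text
t: 12.65
tool_pos: [0.4653, 0.2293, 0.0487]
tool_rot: [0.566, -3.088, 0.001]
contact_force: [-2.2, -3.1, 2.9]
opening: -0.0
```

>>> {"method": "carry_out", "body": {
  "series": [
    [0.27,0.143,0,0,0,-0.5,0]
  ]
}}

```text
t: 12.75
tool_pos: [0.4722, 0.2328, 0.0486]
tool_rot: [0.489, -3.101, 0.002]
contact_force: [-2.6, -3.5, 1.3]
opening: 0.0
```

>>> {"method": "carry_out", "body": {
  "series": [
    [0.278,0.13,0,0,0,-0.5,0]
  ]
}}

```text
t: 12.85
tool_pos: [0.4791, 0.236, 0.0486]
tool_rot: [0.411, -3.112, 0.002]
contact_force: [-3.1, -3.0, 1.4]
opening: -0.0002
```

>>> {"method": "carry_out", "body": {
  "series": [
    [0.284,0.115,0,0,0,-0.5,0]
  ]
}}

```text
t: 12.95
tool_pos: [0.4861, 0.2389, 0.0486]
tool_rot: [0.333, -3.122, 0.002]
contact_force: [-3.5, -2.4, 1.6]
opening: -0.0001
```

>>> {"method": "carry_out", "body": {
  "series": [
    [0.289,0.1,0,0,0,-0.5,0]
  ]
}}

```text
t: 13.05
tool_pos: [0.4933, 0.2413, 0.0485]
tool_rot: [0.255, -3.129, 0.002]
contact_force: [-3.5, -2.0, 1.5]
opening: -0.0001
```

>>> {"method": "carry_out", "body": {
  "series": [
    [0.294,0.086,0,0,0,-0.5,0]
  ]
}}

```text
t: 13.15
tool_pos: [0.5006, 0.2435, 0.0485]
tool_rot: [0.177, -3.134, 0.002]
contact_force: [-3.0, -2.7, 1.9]
opening: -0.0
```

```bash
python3 st.py; python3 look.py 9
```

```text
13.15 [0.5006 0.2435 0.0485] jaw 96.44988328381872 z [-0.0025 -0.0014 -1.    ] F [-3.0498 -2.7399  1.9007] op -3.858450836441329e-05 q [ 0.3193  0.0797  1.9091 -0.0006  1.1556 -1.3638]
```

View pics/w9.png

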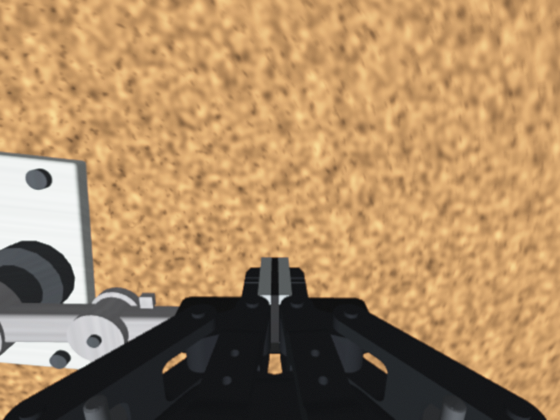

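>>> {"method": "carry_out", "body": {
  "series": [
    [0.298,0.07,0,0,0,-0.5,0]
  ]
}}

```text
t: 13.4
tool_pos: [0.5074, 0.2456, 0.0485]
tool_rot: [0.1, -3.138, 0.0]
contact_force: [-3.3, -1.1, 1.1]
opening: -0.0003
```

>>> {"method": "carry_out", "body": {
  "series": [
    [0.3,0.056,0,0,0,-0.5,0]
  ]
}}

```text
t: 13.5
tool_pos: [0.5152, 0.247, 0.0485]
tool_rot: [0.021, -3.139, 0.001]
contact_force: [-3.4, -1.5, 2.1]
opening: -0.0003
```

>>> {"method": "carry_out", "body": {
  "series": [
    [0.303,0.04,0,0,0,-0.5,0]
  ]
}}

```text
t: 13.6
tool_pos: [0.5228, 0.2479, 0.0486]
tool_rot: [-0.058, -3.139, 0.001]
contact_force: [-3.8, -2.1, 2.0]
opening: -0.0002
```

>>> {"method": "carry_out", "body": {
  "series": [
    [0.305,0.026,0,0,0,-0.5,0]
  ]
}}

```text
t: 13.7
tool_pos: [0.5284, 0.2488, 0.0482]
tool_rot: [-0.136, -3.131, 0.001]
contact_force: [-11.6, -0.6, 8.6]
opening: -0.0001
```

>>> {"method": "carry_out", "body": {
  "series": [
    [0.2,0.01,0,0,0,-0.3,0]
  ]
}}

```text
t: 13.8
tool_pos: [0.5334, 0.2491, 0.0483]
tool_rot: [-0.182, -3.128, 0.001]
contact_force: [-11.0, -1.4, 6.8]
opening: 0.0
```

>>> {"method": "carry_out", "body": {
  "series": [
    [0.2,0,0,0,0,-0.3,0]
  ]
}}

```text
t: 13.9
tool_pos: [0.5383, 0.2491, 0.0483]
tool_rot: [-0.229, -3.126, 0.002]
contact_force: [-10.9, -1.0, 5.2]
opening: -0.0001
```

```bash
python3 st.py; python3 look.py 10
```

```text
13.9 [0.5383 0.2491 0.0483] jaw 81.62677623519161 z [-0.0077 -0.0004 -1.    ] F [-10.9311  -1.0385   5.2279] op -0.00014382816122050445 q [ 0.3071  0.1634  1.8175  0.0021  1.1682 -1.1184]
```

View pics/w10.png

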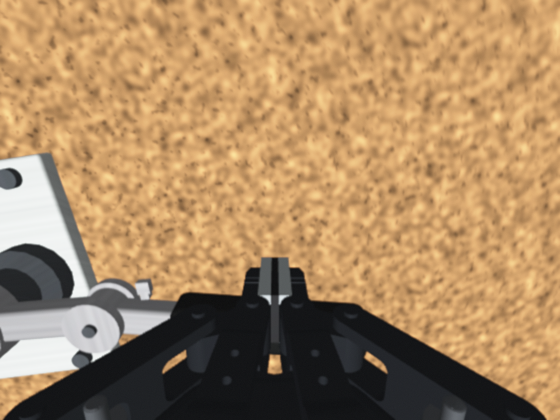

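View pics/c10.png

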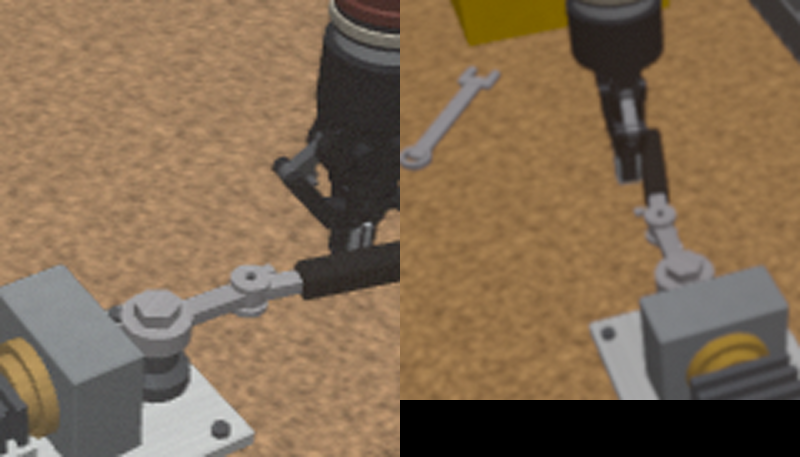

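Run:
```python
from arc import *
np.set_printoptions(precision=3,suppress=True)
for ths in (1.486,1.505,1.525):
    print(ths,[list(np.round(cf(ths,f),4)) for f in np.arange(0,.75,.1)])
p=cf(1.505,.15)
for f in np.arange(.2,.6,.05):
    n=cf(1.505,f);print(round(f,2),(n-p)/.025);p=n
```

```text
1.486 [[np.float64(0.5307), np.float64(0.2478)], [np.float64(0.5391), np.float64(0.2489)], [np.float64(0.5475), np.float64(0.2491)], [np.float64(0.5559), np.float64(0.2485)], [np.float64(0.5642), np.float64(0.2471)], [np.float64(0.5724), np.float64(0.2448)], [np.float64(0.5802), np.float64(0.2418)], [np.float64(0.5878), np.float64(0.238)]]
1.505 [[np.float64(0.5278), np.float64(0.2476)], [np.float64(0.5362), np.float64(0.2489)], [np.float64(0.5446), np.float64(0.2493)], [np.float64(0.553), np.float64(0.2488)], [np.float64(0.5614), np.float64(0.2475)], [np.float64(0.5695), np.float64(0.2454)], [np.float64(0.5774), np.float64(0.2425)], [np.float64(0.585), np.float64(0.2388)]]
1.525 [[np.float64(0.5248), np.float64(0.2473)], [np.float64(0.5331), np.float64(0.2488)], [np.float64(0.5415), np.float64(0.2493)], [np.float64(0.5499), np.float64(0.2491)], [np.float64(0.5583), np.float64(0.2479)], [np.float64(0.5665), np.float64(0.246)], [np.float64(0.5745), np.float64(0.2433)], [np.float64(0.5821), np.float64(0.2397)]]
0.2 [0.169 0.004]
0.25 [ 0.169 -0.005]
0.3 [ 0.168 -0.013]
0.35 [ 0.167 -0.021]
0.4 [ 0.166 -0.03 ]
0.45 [ 0.164 -0.038]
0.5 [ 0.162 -0.046]
0.55 [ 0.16  -0.054]
```

>>> {"method": "carry_out", "body": {
  "series": [
    [0.17,0,0,0,0,-0.6,0],
    [0.17,-0.01,0,0,0,-0.6,0],
    [0.17,-0.015,0,0,0,-0.6,0],
    [0.167,-0.02,0,0,0,-0.6,0]
  ]
}}

```text
t: 14.45
tool_pos: [0.5562, 0.2483, 0.0485]
tool_rot: [-0.604, -3.078, 0.001]
contact_force: [-6.4, 1.2, 2.9]
opening: 0.0
```

```bash
python3 st.py; python3 look.py 11
```

```text
14.45 [0.5562 0.2483 0.0485] jaw 67.8146432773523 z [-0.0048  0.0004 -1.    ] F [-6.3644  1.1927  2.872 ] op 4.2856799055558914e-05 q [ 0.2969  0.1957  1.7802  0.0019  1.1702 -0.8874]
```

View pics/w11.png

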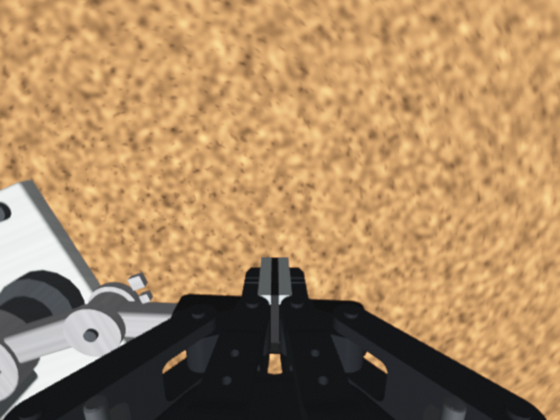

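View pics/s11.png

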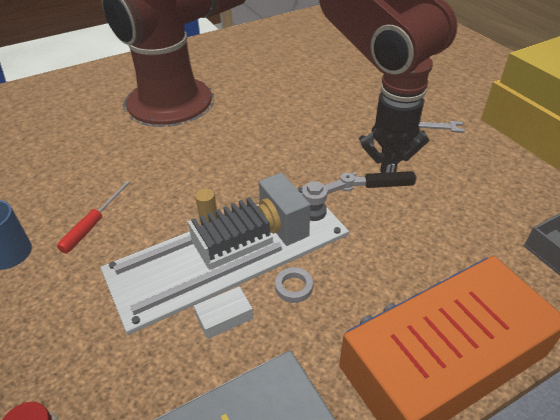

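>>> {"method": "carry_out", "body": {
  "series": [
    [0.166,-0.03,0,0,0,-0.5,0],
    [0.164,-0.038,0,0,0,-0.5,0],
    [0,0,0,0,0,0,0]
  ]
}}

```text
t: 14.9
tool_pos: [0.5658, 0.2461, 0.0485]
tool_rot: [-0.755, -3.048, 0.001]
contact_force: [-3.2, -0.4, 0.6]
opening: 0.0001
```

```bash
python3 st.py; python3 look.py 12
python3 - <<'E'
from h import *
for n in ('s','d'):
    p=ctrl.get_image({'s':'scene','d':'side'}[n])
    for nm in('knuckle','grip'):
        m=ctrl.mark_of(p,nm)
        if m:
            uv=np.array(m[0]['position'])*[560,420];print(n,nm,round(m[0]['p'],2),uv,onz(p,uv,.06))
E
```

```text
14.9 [0.5658 0.2461 0.0485] jaw 62.18416276738447 z [-0.0017  0.     -1.    ] F [-3.2492 -0.4441  0.5951] op 0.00014953636946663743 q [ 0.2895  0.211   1.7622  0.0005  1.1699 -0.796 ]
s knuckle 0.61 [345.184 180.096] [0.53748807 0.16560274 0.06      ]
s grip 0.63 [388.976 182.616] [0.58470531 0.23196936 0.06      ]
d knuckle 0.67 [254.912 166.782] [0.54675654 0.17247083 0.06      ]
d grip 0.83 [260.4   144.984] [0.58235599 0.24004794 0.06      ]
```

View pics/w12.png

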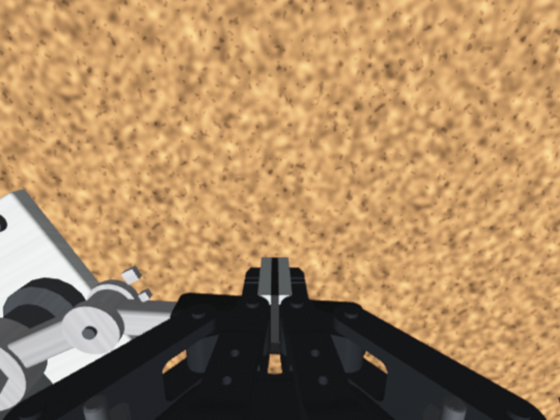

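>>> {"method": "carry_out", "body": {
  "series": [
    [0.17,-0.045,0,0,0,-0.5,0],
    [0,0,0,0,0,0,0]
  ]
}}

```text
t: 15.55
tool_pos: [0.5715, 0.245, 0.0489]
tool_rot: [0.832, 3.028, 0.001]
contact_force: [-1.2, 0.2, -1.0]
opening: -0.0005
```

```bash
python3 st.py; python3 look.py 13
```

```text
15.55 [0.5715 0.245  0.0489] jaw 59.258809492218305 z [ 0.0013  0.0003 -1.    ] F [-1.2275  0.2162 -0.9748] op -0.0005310966582284388 q [ 0.2854  0.219   1.7521 -0.      1.1691 -0.7488]
```

View pics/w13.png

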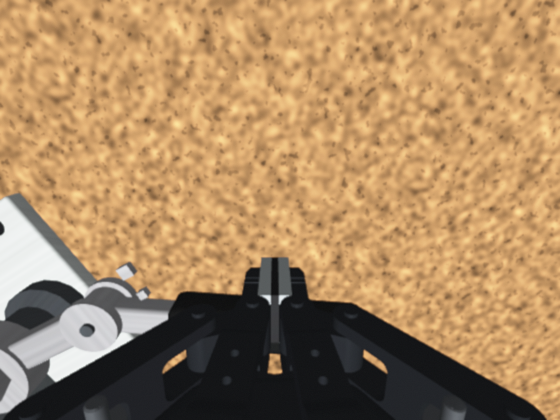

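>>> {"method": "carry_out", "body": {
  "series": [
    [-0.4,0.26,0,0,0,0,0],
    [-0.8,0.5,0,0,0,0,0],
    [-0.8,0.5,0,0,0,0,0],
    [0,0,1,0,0,0,0],
    [0,0,1,0,0,0,0],
    [0,0,1,0,0,0,0],
    [0,0,1,0,0,0,0],
    [0,0,1,0,0,0,0],
    [0,0,1,0,0,0,0],
    [0,0,0,0,0,0,0]
  ]
}}

```text
t: 16.7
tool_pos: [0.5232, 0.2779, 0.2044]
tool_rot: [0.829, 3.021, 0.009]
contact_force: [-0.0, 0.5, 0.4]
opening: 0.0
```

```bash
python3 st.py; python3 look.py 14
```

```text
16.7 [0.5232 0.2779 0.2044] jaw 59.302926312539135 z [ 0.0096  0.0036 -0.9999] F [-0.0373  0.4949  0.3843] op 2.9538428785589037e-05 q [ 0.3627 -0.0129  1.7248 -0.0001  1.4195 -0.6723]
```

View pics/w14.png

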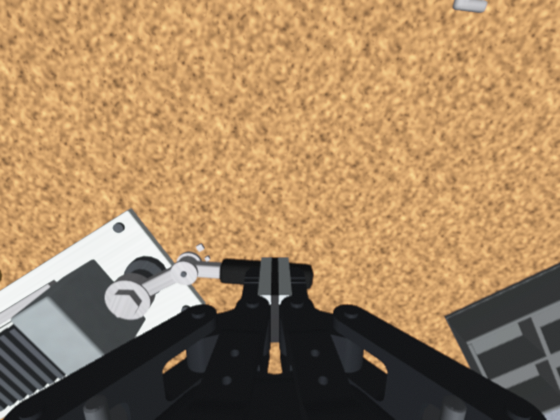

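View pics/s14.png

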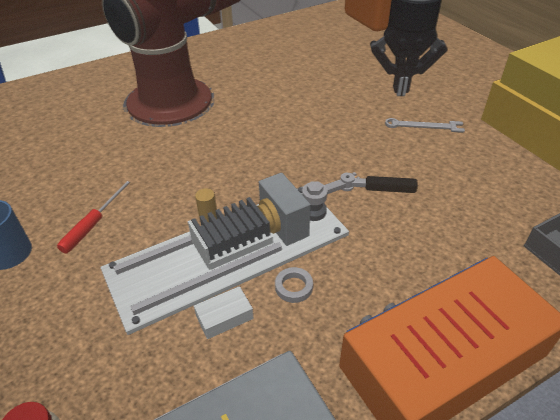

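View pics/d14.png

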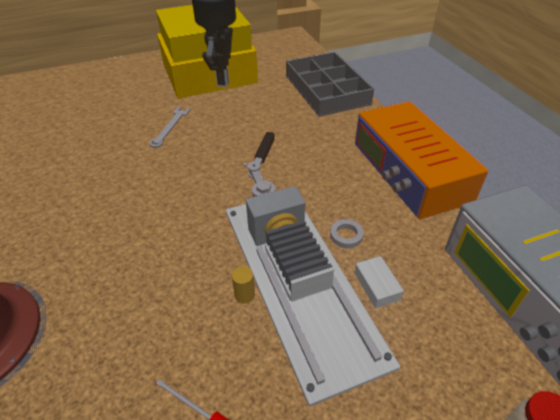

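```bash
python3 - <<'E'
from h import *
from scipy.spatial.transform import Rotation as Ro
o=ctrl.get_obs();w=ctrl.get_image('wrist')
H=np.eye(4);H[:3,:3]=Ro.from_rotvec(o['tool_rot']).as_matrix();H[:3,3]=o['tool_pos']
C=np.linalg.inv(H@np.array(w['hand_eye']));w=dict(w);w['R']=C[:3,:3];w['t']=C[:3,3]
an=lambda a,b:np.arctan2(*(b-a)[[1,0]])
for nm,p,b,k,g0,g1 in (('w',w,(127,299),(185,271),(222,271),(312,275)),):
    B=onz(p,b,.078);Kk=onz(p,k,.072);G0=onz(p,g0,.06);G1=onz(p,g1,.06)
    print(nm,B,Kk,np.hypot(*(Kk-B)[:2]),an(B,Kk),an(G0,G1),'fold',an(B,Kk)-an(G0,G1))
for n in('scene','side'):
    p=ctrl.get_image(n);m=ctrl.trace(p,'grip')
    if m:
        # PCA of mask -> grip axis
        v,u=np.nonzero(m[0]['mask']);P=np.c_[u,v].astype(float);c=P.mean(0);d=np.linalg.svd(P-c,full_matrices=0)[2][0]
        a=an(onz(p,c-10*d,.06),onz(p,c+10*d,.06));print(n,m[0]['p'],len(u),onz(p,c,.06),a)
E
python3 -c "
import cv2
a=cv2.imread('pics/s14.png')[150:260,180:430];cv2.imwrite('pics/s14z.png',cv2.resize(a,None,fx=3.2,fy=3.2,interpolation=cv2.INTER_CUBIC))"
```

```text
w [0.52780918 0.10706932 0.078     ] [0.53359455 0.1693236  0.072     ] 0.06252252294828903 1.4781311896498621 0.9850739392159316 fold 0.49305725043393056
side 0.81 403 [0.58462557 0.22451374 0.06      ] -2.192942850079742
```

View pics/s14z.png

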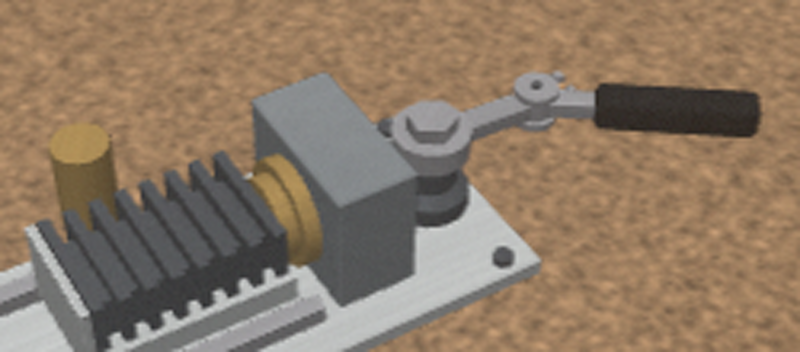

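```bash
python3 -c "
from station import ctrl
print(ctrl.finish_job())"
```

```text
the job is handed in; nothing more can be done
None
```

The load is docked and the wrench is tripped, with the handle folded by about 0.5 rad. I handed the job in at about 17 s of the 53 s allowed; the interface gave no verdict.

- **Docking:** I pushed the load with the closed fingers until it hit the hard stop, with a 26 N reaction and no further travel. The last pictures show the brass flanges meeting.
- **First push:** The finger linkage rode on the top edge of the end plate with 5–6 N of vertical force. I backed off, raised the fingers 18 mm and finished the push with the fingertips.
- **Wrench:** The bolt ran about 0.8 rad clockwise at 3–5 N. The push force then jumped to about 11–12 N and the handle tripped. I kept folding as the force fell to about 1 N, then backed off and lifted clear.
- **Fold angle:** After release the wrist picture gives 0.49 rad; the tool position just before release gave about 0.52. Both are well short of the 0.7 end stop.
- **Weaker checks:** In the last check the grip network found nothing in the scene view. The side view's handle angle came out about 0.04 rad lower than the wrist view's, so by that view the fold is a little more than 0.5. In the first pictures the side camera also disagreed with the scene camera by about 2 px on taller parts.
- **Surroundings:** The barrel, box and ring show at the same places as in the first pictures, and the robot is touching nothing.

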